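# Park the bead tray past its spring catch

## Robot

A 6-joint arm with a two-finger parallel gripper is mounted at the origin on the work surface. World frame = base frame: x ahead of the robot, y to its left, z up, the work surface at z = 0. Lengths are in m, angles in rad, forces in N, time in s.
With the tool pointing down it reaches from about 0.3 to 1 m from the base axis. Payload 5.1 kg.
Tool frame: the origin (TCP) lies between the finger pads; the fingertips stand 14 mm ahead of it and the grasp point (between the pads) lies 5 mm behind it; z points along the fingers, y is the line along which they close (so a half turn about z gives the same grasp; the last joint's range is limited). The gripper opens to 95 mm and grips with 3 to 60 N. Pads are 20 mm wide; open, the fingers measure 119 mm over their backs; the gripper's body (75 mm by 180 mm) begins 59 mm behind the grasp point.
Start: joints at [1.196, 0.124, 1.65, -0, 1.367, -0.083], TCP at [0.187, 0.623, 0.229] pointing down, gripper open.
Joint ranges: [-2.61, 2.61], [-1.02, 2.33], [0.03, 2.71], [-1.35, 4.49], [0.32, 2.68], [-2.91, 2.91]. Speed limits (rad/s): [2.57, 2.57, 3.14, 3.14, 3.14, 3.14].

## Interface

Orientations are given as a unit quaternion [w, x, y, z].
In Python, from station import env, cams gives the robot as it stands. The module is installed in compiled form; this text tells all that it offers.
- The arm moves only by the tool step_arm, never from a script. Its argument "series" is a list of rows, each an object with "delta_pos": the shift along the tool's x, y, z normalised to -1 to 1, where 1 is 10 cm, a list of three; "dr": the turn, a rotation vector about the tool's x, y, z normalised to -1 to 1, where 1 is 90 degrees, a list of three; "hand": the closure, from -1 (fully open) to 1 (shut), so that 0 is half open. A call has 1 to 8 rows; each row is the pose to reach, as a shift and turn from the pose commanded when the call began, along the tool's axes at that moment; what a row does not reach only later rows make up. A row lasts 1/8 s, in which the tool goes at most 62.5 mm and 10.7 degrees, less where a joint would pass 70% of its speed; a pose out of reach is approached as far as the arm can. A call with a number of a shift or a turn outside -1 to 1 is refused whole. A call with a gripper value outside its range is refused whole. The fingers move at their own pace and stop on an object; "squeeze" is the grip in N (left out, the last holds). Time passes only in rows, so rows that repeat a pose let the fingers close. It gives the time, the measured TCP pose, the force, the opening and the grip force at its end, in the units of the state.
- env.read_state(): the state, without advancing time (a new reading comes with each control period).
- cams.read_camera(name): name is "scene" or "top"; returns a dict with "color" (384x512x3 uint8, red, green, blue), "range_z" (384x512 float32, m along the optical axis (not along the pixel's ray), 0 where there is no reading), "mtx" (3x3 intrinsics, pixels), "k1" (the pictures are not rectified: a ray, as slopes to the right and down, at radius r is drawn at 1 + k1 r^2 times it, then the intrinsics apply), "cam_to_world" (4x4, takes a point from camera to world coordinates). Camera axes: x right, y up, looking along -z (the intrinsics and any distortion apply to the point x, -y, -z); pixel columns grow to the right and rows downward; lengths in m; the calibration is good to about 2 mm. A picture is of the moment at which its call begins.
- env.close_job(): hands the job in; it is judged then, once.
The state is a dict: "clock": time; "qpos": joint angles; "joint_vel": joint speeds; "tau": joint torques, N m; "tcp_pos": TCP position; "tool_rot": TCP orientation; "ft_force": force on the tool from outside, world axes, zero at the start; "ft_torque": the same for the moment, N m; "finger_gap": opening from 0.0 (shut) to 1.0 (fully open); "grasp_force": force on a finger pad.
Only numpy, scipy, OpenCV 4.12 (cv2) and the standard library are available. Lean on these libraries where they do the work, as an engineer would, in place of code of your own. Each camera call takes 0.05 s, during which the arm holds its last target. There are 200 camera calls.

## Task

Park the bead tray: with closed fingertips press the aluminium catch plate down just behind the tray and, keeping it held down, push the tray along the pine slip towards the end stop until the tray is wholly past the two catch teeth; then let the plate spring fully up behind it and move clear. Only press and push: do not lift or carry the tray, do not let the plate up while the tray is over the teeth, and leave the thimble, spool and saucer where they are.

Things in the scene. Friction and masses are not known exactly. Their poses are not given: they have to be found in the camera images.
- slip: Fixed pine runway, 128 wide (its x), 320 long (its y, -185 to +135); place and yaw vary. Origin on the table on its centre line, z up. The tray travels to +y on two side rails with tops 24 mm above the table, between guide walls 36 high, inner faces at x = -56 and +56. End stop's inner face at y = +127; -y end open.
- catch (a joint): How far the aluminium catch plate is pressed (m): 0 = up, 0.012 = bottomed. Flat plate between the rails (slip x -44 to +44, y -180 to +52) that moves straight down and stays level wherever pressed. Top 21 mm above the table when up, 9 when bottomed. About 3 N starts it, 5 N bottoms it; a spring returns it. If let up under the tray it lifts the tray.
- catch_teeth (a point): Point midway between the plate's two teeth (slip x = 0, y = +35, at the height of their tops). Each tooth is 10 wide (x 33 to 43, and -43 to -33), 8 long (y +31 to +39), 10 above the plate. Up, they stand 7 mm above the rails and block the tray; pressed 0.008 or more they are clear below it. The 66 mm between them is free for fingers.
- catch_pad (a point): Point on the top face of the catch plate near its open end (slip x = 0, y = -145), a free place to press it; it goes down with the plate.
- tray: Loose grey plastic bead tray, four compartments, 104 wide (x), 80 long (y), 30 high, about 0.24 kg; top 54 mm above the table. Origin at the centre of its underside, axes as the slip's. Starts at slip y -62 to -12, short of the teeth, with 78 mm or more of bare plate behind it. Past the teeth from y = +79; touches the end stop at +87.
- slip_home (a point): Where the tray's origin should end: fixed point of the slip at x = 0, y = +83, 24 mm above the table, midway between teeth and end stop.
- thimble: Loose steel thimble, 20 diameter, 24 high, standing on a 3 mm mint silicone mat (110 x 200) beside the slip. Origin at the centre of its underside. Bystander.
- spool: Loose wooden spool, 30 diameter, 40 high, standing on the same mat. Origin at the centre of its underside. Bystander.
- saucer: Loose white ceramic saucer, 110 diameter, 16 high, on the table on the other side of the slip. Origin at the centre of its underside. Bystander.
Mind the look-alikes: they are no part of the job. Of the things like the tray, leave any that is red or yellow; of the rest the larger one is meant.

How it is judged:
By the outcome, as a careful person would: the job done as asked, in the order asked, and still so for the second after the job is handed in, with the robot touching nothing.
It also fails if it takes over 40 s, if anything falls off the work surface, if the arm or the gripper's body presses on something with over 40 N, if the wrist force passes 120 N, or if a joint passes its speed limit or range.

## Working session

There is one attempt and no reset: what is moved stays moved. The work goes in short steps, Python scripts to look and compute and a tool call to move; the robot and the scene stay as the last step left them, time stands still between calls to the robot, and variables do not carry over. Pictures are saved under pics/ and viewed, at most 10 in all, crops included, and the job is handed in when it is done.

Besides the shell and the picture viewer there is one more tool, called after "Emit:" as name(argument=value, ...) on one line, values as JSON. step_arm: Moves the arm, as the interface text tells. Scaled input: -1 to 1 covers 10 cm each way for a shift and 90 degrees each way for a turn. Its arguments: {"type":"object","properties":{"series":{"type":"array","items":{"type":"object","properties":{"delta_pos":{"type":"array","items":{"type":"number","minimum":-1,"maximum":1}},"dr":{"type":"array","items":{"type":"number","minimum":-1,"maximum":1}},"hand":{"type":"number"}}}},"squeeze":{"type":"number"}},"required":["series"]}

```bash
mkdir -p pics; cat > h.py <<'E'
import numpy as np, cv2
from station import env, cams
def grab(n):
    c=cams.read_camera(n); np.savez('pics/%s.npz'%n,**c); return c
def world(c,zplane=None):
    """per-pixel world xyz map from depth"""
    h,w=c['range_z'].shape; K=np.array(c['mtx'],float)
    v,u=np.mgrid[0:h,0:w].astype(float)
    d=np.array([c['k1'],0,0,0,0],float)
    s=cv2.undistortPoints(np.stack([u.ravel(),v.ravel()],1)[:,None],K,d)[:,0].reshape(h,w,2)
    z=c['range_z']; p=np.stack([s[...,0]*z,-s[...,1]*z,-z,np.ones_like(z)],-1)
    P=(p@np.array(c['cam_to_world']).T)[...,:3]; P[z==0]=np.nan; return P
E
python3 - <<'E'
from h import *
for n in('scene','top'):
    c=grab(n); cv2.imwrite('pics/%s0.png'%n,c['color'][...,::-1]); print(n,c['mtx'],c['k1'],c['cam_to_world'])
print(env.read_state())
E
```

```text
scene [[387.64859109   0.         260.98620544]
 [  0.         387.64859109 195.89515121]
 [  0.           0.           1.        ]] 0.022095451972332498 [[ 0.63761868 -0.41138524  0.65130992  1.06389052]
 [ 0.77032876  0.34707998 -0.53491036 -0.4604876 ]
 [-0.00600241  0.84279159  0.53820656  0.49369969]
 [ 0.          0.          0.          1.        ]]
top [[400.52813703   0.         250.34716194]
 [  0.         400.52813703 193.42582163]
 [  0.           0.           1.        ]] -0.03738191470907319 [[-0.01100648  0.99523997 -0.09683108  0.45313276]
 [-0.9998117  -0.01250107 -0.01484192 -0.04764428]
 [-0.01598176  0.09664949  0.99519016  1.05627741]
 [ 0.          0.          0.          1.        ]]
{'clock': 0.1, 'qpos': array([ 1.19638657e+00,  1.24448160e-01,  1.65151769e+00,  1.04220415e-05,
        1.36748407e+00, -8.25843754e-02]), 'joint_vel': array([ 0.00030949,  0.00045495, -0.00231788, -0.00010489,  0.0009947 ,
       -0.00024918]), 'tau': array([ 2.23735369e-04, -4.18878543e+01, -3.61097431e+01,  7.77588598e-02,
        4.61280858e-02, -4.45851458e-05]), 'tcp_pos': array([0.18682177, 0.62200663, 0.22751626]), 'tool_rot': array([-2.15318447e-04,  1.45396465e-01,  9.89373037e-01, -9.03340391e-04]), 'ft_force': array([0.52832045, 0.68412756, 0.04923879]), 'ft_torque': array([-0.02866739,  0.01546231, -0.06494587]), 'grasp_force': 0.0, 'finger_gap': 0.9980091044320123}
```

View pics/scene0.png

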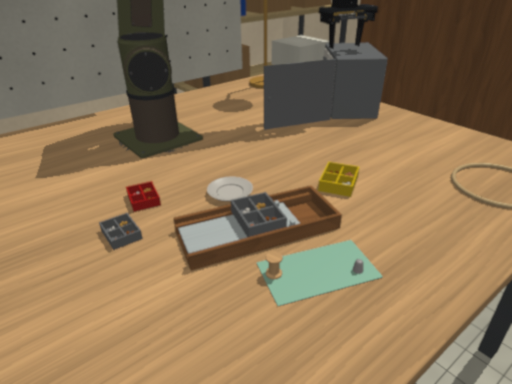

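View pics/top0.png

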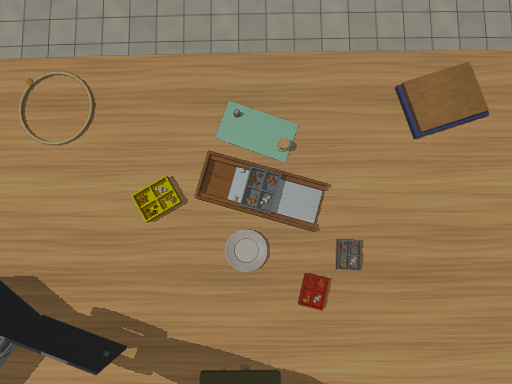

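Tray-like things (top view): the grey one in the slip at (264,188), a small grey one at (349,254), a red one at (314,291) and a yellow one at (157,199). The larger grey one, in the slip, is meant. I'll confirm it in a crop and fit the slip.

```bash
python3 - <<'E'
from h import *
c=dict(np.load('pics/top.npz')); P=world(c)
cv2.imwrite('pics/crop1.png',cv2.resize(c['color'][140:275,190:370,::-1],None,fx=4,fy=4,interpolation=cv2.INTER_CUBIC))
sl=(slice(145,235),slice(190,335)); Q=P[sl]
z=Q[...,2]
print('table z',np.nanmedian(P[230:280,100:200,2]))
hs=np.histogram(z[np.isfinite(z)],bins=np.arange(-.01,.07,.003)); print(list(zip(np.round(hs[1],3),hs[0])))
# slip: brown wall by colour (dark brown) and height 
m=(z>.028)&(z<.062)
n,l,st,_=cv2.connectedComponentsWithStats(m.astype(np.uint8))
k=1+np.argmax(st[1:,2]);pts=Q[l==k][:,:2].astype(np.float32)
r=cv2.minAreaRect(pts*1000);print('walls',st[k],r,cv2.boxPoints(r))
m=(z>.048)&(z<.062);n,l,st,_=cv2.connectedComponentsWithStats(m.astype(np.uint8));k=1+np.argmax(st[1:,4])
r=cv2.minAreaRect(Q[l==k][:,:2].astype(np.float32)*1000);print('tray',st[k],r)
for u,v in [(300,200),(237,185),(215,180),(349,254)]: print(u,v,P[v,u])
E
```

```text
table z -0.0001051788013821664
[(np.float64(-0.01), np.int64(3)), (np.float64(-0.007), np.int64(158)), (np.float64(-0.004), np.int64(1962)), (np.float64(-0.001), np.int64(3694)), (np.float64(0.002), np.int64(1563)), (np.float64(0.005), np.int64(326)), (np.float64(0.008), np.int64(61)), (np.float64(0.011), np.int64(69)), (np.float64(0.014), np.int64(103)), (np.float64(0.017), np.int64(672)), (np.float64(0.02), np.int64(1279)), (np.float64(0.023), np.int64(791)), (np.float64(0.026), np.int64(494)), (np.float64(0.029), np.int64(275)), (np.float64(0.032), np.int64(385)), (np.float64(0.035), np.int64(575)), (np.float64(0.038), np.int64(191)), (np.float64(0.041), np.int64(46)), (np.float64(0.044), np.int64(20)), (np.float64(0.047), np.int64(67)), (np.float64(0.05), np.int64(125)), (np.float64(0.053), np.int64(131)), (np.float64(0.056), np.int64(21)), (np.float64(0.059), np.int64(0)), (np.float64(0.062), np.int64(0)), (np.float64(0.065), np.int64(0))]
walls [   4    5  133   81 1890] ((561.2603759765625, -57.440887451171875), (318.92333984375, 128.65113830566406), 73.5956802368164) [[ 454.51913 -192.24487]
 [ 577.9332  -228.57773]
 [ 668.0016    77.3631 ]
 [ 544.5875   113.69595]]
tray [ 50  21  42  48 323] ((561.181640625, -58.007598876953125), (79.91108703613281, 104.45046997070312), 73.48916625976562)
300 200 [ 0.53513048 -0.16057726  0.02119903]
237 185 [0.57637425 0.00232435 0.02075249]
215 180 [0.59201992 0.06108024 0.00749906]
349 254 [ 0.3949481  -0.28322989  0.01920033]
```

View pics/crop1.png

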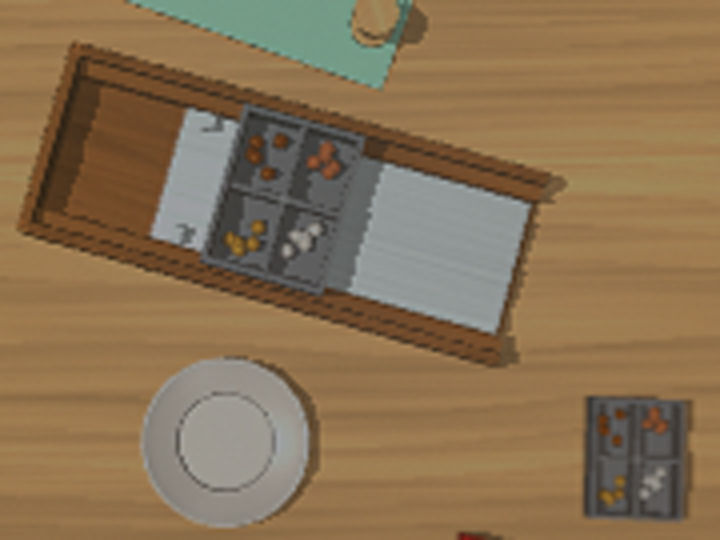

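The crop confirms it. The tray in the slip is the larger grey one, with the teeth ahead of it at crop (212,125) and (183,235), and bare plate behind it on the right. Next I'll check obstacles and compute the moves.

```bash
cat >> h.py <<'E'
from scipy.spatial.transform import Rotation as Ro
th=np.arctan2(305.94,90.07); sy=np.array([np.cos(th),np.sin(th)]); sx=np.array([sy[1],-sy[0]])
O=np.array([.56126,-.05744])+.025*sy
def slip(p): d=np.asarray(p)[...,:2]-O; return np.stack([d@sx,d@sy],-1)
def tool(s=None):
    s=s or env.read_state(); q=s['tool_rot']; return Ro.from_quat([q[1],q[2],q[3],q[0]])
def plan(xy,z):
    """normalised tool-frame shift to TCP slip xy(m), z and turn to tool x=slip y, z down"""
    s=env.read_state();R=tool(s);g=np.r_[O+xy[0]*sx+xy[1]*sy,z]
    G=Ro.from_matrix(np.c_[np.r_[sy,0],np.r_[sx,0],[0,0,-1]])
    print('t',s['clock'],'slip',slip(s['tcp_pos']),'z',s['tcp_pos'][2],'F',s['ft_force'],'gap',s['finger_gap'],'\nshift',np.round(R.inv().apply(g-s['tcp_pos'])/.1,3),'turn',np.round((R.inv()*G).as_rotvec()/(np.pi/2),3))
E
python3 - <<'E'
from h import *
print(th,O); plan((0,-.088),.15)
P=world(dict(np.load('pics/scene.npz')))
for u,v in [(370,60),(300,90),(365,95),(300,50),(265,80),(265,30),(345,15),(335,40),(140,70),(340,170)]: print(u,v,P[v,u].round(3))
E
```

```text
1.28448123033339 [ 0.56832048 -0.03345772]
t 0.1 slip [-0.55108406  0.52103852] z 0.22751625515465101 F [0.52832045 0.68412756 0.04923879] gap 0.9980091044320123 
shift [-5.544 -6.058  0.785] turn [-0.001  0.001  0.996]
370 60 [0.313 0.601 0.194]
300 90 [0.204 0.409 0.114]
365 95 [0.311 0.605 0.082]
300 50 [-0.812  1.417 -0.069]
265 80 [0.162 0.3   0.157]
265 30 [-0.215  0.617  0.215]
345 15 [0.167 0.637 0.305]
335 40 [-1.326  2.361 -0.201]
140 70 [ 0.075 -0.05   0.228]
340 170 [0.514 0.255 0.01 ]
```

```bash
python3 - <<'E'
from h import *
P=world(dict(np.load('pics/scene.npz')))
Q=P[38:130,258:390].reshape(-1,3);Q=Q[(Q[:,0]>.05)&(Q[:,0]<.45)&(Q[:,1]>.2)&(Q[:,1]<.8)&(Q[:,2]>.03)]
print(np.percentile(Q,[1,50,99],axis=0).round(3))
E
```

```text
[[0.11  0.294 0.032]
 [0.227 0.509 0.132]
 [0.341 0.724 0.221]]
```

Emit:
step_arm(series=[{"delta_pos":[0,0,-0.5],"dr":[0,0,0],"hand":1},{"delta_pos":[0,0,-1],"dr":[0,0,0],"hand":1},{"delta_pos":[0,0,-1],"dr":[0,0,0],"hand":1}], squeeze=20)

```text
clock: 0.48
tcp_pos: [0.1877, 0.6243, 0.3348]
tool_rot: [0.001, 0.145, 0.989, 0.005]
ft_force: [-0.8, 0.1, 0.3]
finger_gap: 0.738
grasp_force: 0.0
```

Emit:
step_arm(series=[{"delta_pos":[-0.3,-0.3,0],"dr":[0,0,0],"hand":1},{"delta_pos":[-0.65,-0.65,0],"dr":[0,0,0],"hand":1},{"delta_pos":[-1,-1,0],"dr":[0,0,0],"hand":1}])

```text
clock: 0.85
tcp_pos: [0.2541, 0.4963, 0.3266]
tool_rot: [-0.0, 0.145, 0.989, -0.001]
ft_force: [0.4, 0.5, 0.5]
finger_gap: 0.427
grasp_force: 0.0
```

Emit:
step_arm(series=[{"delta_pos":[-0.35,-0.35,0],"dr":[0,0,0],"hand":1},{"delta_pos":[-0.7,-0.7,0],"dr":[0,0,0],"hand":1},{"delta_pos":[-1,-1,0],"dr":[0,0,0],"hand":1}])

```text
clock: 1.23
tcp_pos: [0.3212, 0.3715, 0.3269]
tool_rot: [-0.001, 0.146, 0.989, -0.001]
ft_force: [0.5, -0.6, 0.5]
finger_gap: 0.109
grasp_force: 0.0
```

Emit:
step_arm(series=[{"delta_pos":[-0.35,-0.35,0],"dr":[0,0,0],"hand":1},{"delta_pos":[-0.7,-0.7,0],"dr":[0,0,0],"hand":1},{"delta_pos":[-1,-1,0],"dr":[0,0,0],"hand":1}])

```text
clock: 1.6
tcp_pos: [0.3881, 0.2471, 0.327]
tool_rot: [-0.001, 0.146, 0.989, -0.001]
ft_force: [-0.3, 0.4, 0.4]
finger_gap: 0.007
grasp_force: 0.0
```

Emit:
step_arm(series=[{"delta_pos":[-0.35,-0.35,0],"dr":[0,0,0],"hand":1},{"delta_pos":[-0.7,-0.7,0],"dr":[0,0,0],"hand":1},{"delta_pos":[-1,-1,0],"dr":[0,0,0],"hand":1}])

```text
clock: 1.98
tcp_pos: [0.4551, 0.1226, 0.327]
tool_rot: [-0.001, 0.146, 0.989, -0.0]
ft_force: [0.8, 0.1, 0.5]
finger_gap: 0.003
grasp_force: 0.0
```

Emit:
step_arm(series=[{"delta_pos":[-0.35,-0.35,0],"dr":[0,0,0],"hand":1},{"delta_pos":[-0.7,-0.7,0],"dr":[0,0,0],"hand":1},{"delta_pos":[-1,-1,0],"dr":[0,0,0],"hand":1}])

```text
clock: 2.35
tcp_pos: [0.5221, -0.0019, 0.3268]
tool_rot: [-0.001, 0.146, 0.989, -0.0]
ft_force: [1.0, 1.1, -0.1]
finger_gap: 0.007
grasp_force: 0.0
```

Emit:
step_arm(series=[{"delta_pos":[-0.2,-0.35,0],"dr":[0,0,0.1],"hand":1},{"delta_pos":[-0.4,-0.7,0],"dr":[0,0,0.2],"hand":1},{"delta_pos":[-0.5,-1,0],"dr":[0,0,0.3],"hand":1},{"delta_pos":[-0.5,-1,0],"dr":[0,0,0.4],"hand":1},{"delta_pos":[-0.5,-1,0],"dr":[0,0,0.5],"hand":1},{"delta_pos":[-0.5,-1,0],"dr":[0,0,0.6],"hand":1},{"delta_pos":[-0.5,-1,0],"dr":[0,0,0.7],"hand":1},{"delta_pos":[-0.5,-1,0],"dr":[0,0,0.8],"hand":1}])

```text
clock: 3.35
tcp_pos: [0.5406, -0.1102, 0.3267]
tool_rot: [-0.001, 0.701, 0.713, -0.001]
ft_force: [0.4, -0.7, -0.1]
finger_gap: 0.005
grasp_force: 0.0
```

```bash
python3 -c "
from h import *
plan((0,-.088),.06)"
```

```text
t 3.35 slip [-0.0049401  -0.08145478] z 0.3267008969244867 F [ 0.38969152 -0.72321403 -0.13940585] gap 0.004790996082513702 
shift [-0.08   0.035  2.667] turn [-0.002 -0.     0.193]
```

Emit:
step_arm(series=[{"delta_pos":[-0.08,0.035,0.4],"dr":[0,0,0.1],"hand":1},{"delta_pos":[-0.08,0.035,0.8],"dr":[0,0,0.193],"hand":1},{"delta_pos":[-0.08,0.035,1],"dr":[-0.002,0,0.193],"hand":1}])

```text
clock: 3.72
tcp_pos: [0.543, -0.1177, 0.2243]
tool_rot: [-0.001, 0.799, 0.602, -0.001]
ft_force: [-0.3, -0.4, 0.1]
finger_gap: 0.001
grasp_force: 0.0
```

Emit:
step_arm(series=[{"delta_pos":[0,0,0.5],"dr":[0,0,0],"hand":1},{"delta_pos":[0,0,1],"dr":[0,0,0],"hand":1},{"delta_pos":[0,0,1],"dr":[0,0,0],"hand":1}])

```text
clock: 4.1
tcp_pos: [0.5418, -0.1172, 0.1239]
tool_rot: [-0.003, 0.798, 0.602, -0.002]
ft_force: [-0.0, -0.4, 0.1]
finger_gap: 0.004
grasp_force: 0.0
```

```bash
python3 - <<'E'
from h import *
plan((0,-.088),.06)
for n in ('scene','top'):
    c=grab(n)
    a=c['color'][150:290,150:380] if n=='scene' else c['color'][120:260,170:400]
    cv2.imwrite('pics/%s2.png'%n,cv2.resize(a[...,::-1],None,fx=3,fy=3,interpolation=cv2.INTER_CUBIC))
E
```

```text
t 4.1 slip [-0.00179981 -0.0878309 ] z 0.12394512173109672 F [-0.00376769 -0.36825786  0.14006307] gap 0.0038004177707766946 
shift [-0.002  0.022  0.639] turn [-0.004 -0.     0.005]
```

View pics/scene2.png

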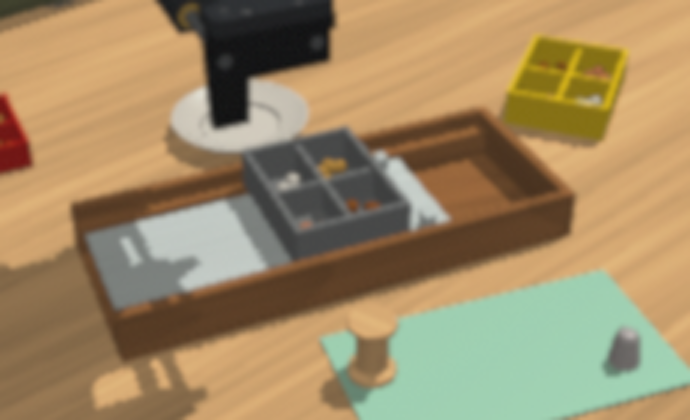

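The closed fingers hang above the bare plate behind the tray, at crop (228,120), and the way down is clear. I'll lower to just above the plate.

Emit:
step_arm(series=[{"delta_pos":[0,0.02,0.4],"dr":[-0.004,0,0.005],"hand":1},{"delta_pos":[0,0.02,0.8],"dr":[-0.004,0,0.005],"hand":1},{"delta_pos":[0,0.02,0.83],"dr":[-0.004,0,0.005],"hand":1},{"delta_pos":[0,0.02,0.83],"dr":[-0.004,0,0.005],"hand":1}])

```text
clock: 4.7
tcp_pos: [0.5493, -0.1195, 0.0485]
tool_rot: [0.005, 0.801, 0.598, 0.004]
ft_force: [0.3, 0.1, 0.5]
finger_gap: 0.004
grasp_force: 0.0
```

Emit:
step_arm(series=[{"delta_pos":[0,0,0.05],"dr":[0,0,0],"hand":1},{"delta_pos":[0,0,0.1],"dr":[0,0,0],"hand":1},{"delta_pos":[0,0,0.14],"dr":[0,0,0],"hand":1},{"delta_pos":[0,0,0.14],"dr":[0,0,0],"hand":1}])

```text
clock: 5.2
tcp_pos: [0.5482, -0.1192, 0.0322]
tool_rot: [0.004, 0.801, 0.598, 0.003]
ft_force: [0.3, -0.1, 4.2]
finger_gap: 0.004
grasp_force: 1.7
```

Emit:
step_arm(series=[{"delta_pos":[0,0,0.04],"dr":[0,0,0],"hand":1},{"delta_pos":[0,0,0.08],"dr":[0,0,0],"hand":1},{"delta_pos":[0,0,0.1],"dr":[0,0,0],"hand":1},{"delta_pos":[0,0,0.1],"dr":[0,0,0],"hand":1}])

```text
clock: 5.7
tcp_pos: [0.5482, -0.1192, 0.0231]
tool_rot: [0.004, 0.801, 0.598, 0.003]
ft_force: [-3.7, 1.0, 12.6]
finger_gap: 0.008
grasp_force: 6.0
```

```bash
python3 -c "
from h import *
plan((0,-.088),.023)"
```

```text
t 5.7 slip [ 0.00491985 -0.0879117 ] z 0.023113305927965157 F [-3.72737378  0.95951215 12.58490622] gap 0.007944209098395404 
shift [-0.001 -0.049  0.001] turn [ 0.006 -0.    -0.001]
```

Emit:
step_arm(series=[{"delta_pos":[0.06,-0.02,0],"dr":[0,0,0],"hand":1},{"delta_pos":[0.14,-0.04,0],"dr":[0,0,0],"hand":1},{"delta_pos":[0.24,-0.05,0],"dr":[0,0,0],"hand":1},{"delta_pos":[0.34,-0.05,0],"dr":[0,0,0],"hand":1},{"delta_pos":[0.44,-0.05,0],"dr":[0,0,0],"hand":1},{"delta_pos":[0.53,-0.05,0],"dr":[0,0,0],"hand":1},{"delta_pos":[0.58,-0.05,0],"dr":[0,0,0],"hand":1},{"delta_pos":[0.6,-0.05,0],"dr":[0,0,0],"hand":1}])

```text
clock: 6.7
tcp_pos: [0.561, -0.0623, 0.0232]
tool_rot: [0.006, 0.801, 0.599, 0.002]
ft_force: [-2.7, -8.3, 10.4]
finger_gap: 0.002
grasp_force: 5.4
```

```bash
cat > look.py <<'E'
from h import *
import sys
plan((0,.033),.023)
c=grab('top');P=world(c);cv2.imwrite('pics/t.png',cv2.resize(c['color'][130:250,180:350,::-1],None,fx=4,fy=4,interpolation=cv2.INTER_CUBIC))
S=slip(P);z=P[...,2];m=(abs(S[...,0])<.058)&(abs(S[...,1])<.135)&(z>.047)&(z<.061)
q=S[m];print('tray pts',m.sum(),np.percentile(q,[1,99],axis=0).round(4))
E
python3 look.py
```

```text
t 6.7 slip [ 0.00115626 -0.02977262] z 0.023234420356369592 F [-2.65573424 -8.29098319 10.41195197] gap 0.002261592263352666 
shift [ 0.628 -0.012 -0.   ] turn [ 0.008  0.002 -0.001]
tray pts 97 [[-0.0546  0.0073]
 [ 0.045   0.0624]]
```

View pics/t.png

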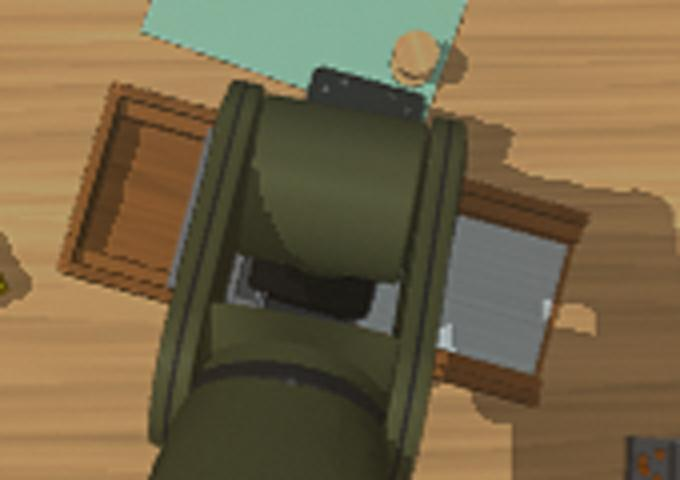

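The hand hides much of the tray, but its front edge shows at crop (190,210). The tray is moving with the fingers, offset about 51 mm from the TCP, and the plate is held down. I'll continue the push.

Emit:
step_arm(series=[{"delta_pos":[0.06,0,0],"dr":[0,0,0],"hand":1},{"delta_pos":[0.14,0,0],"dr":[0,0,0],"hand":1},{"delta_pos":[0.23,0,0],"dr":[0,0,0],"hand":1},{"delta_pos":[0.32,0,0],"dr":[0,0,0],"hand":1},{"delta_pos":[0.4,0,0],"dr":[0,0,0],"hand":1},{"delta_pos":[0.46,0,0],"dr":[0,0,0],"hand":1},{"delta_pos":[0.5,0,0],"dr":[0,0,0],"hand":1},{"delta_pos":[0.52,0,0],"dr":[0,0,0],"hand":1}])

```text
clock: 7.75
tcp_pos: [0.5757, -0.0126, 0.0232]
tool_rot: [0.006, 0.801, 0.599, 0.002]
ft_force: [-1.9, -9.0, 9.8]
finger_gap: 0.002
grasp_force: 5.7
```

```bash
cat >> look.py <<'E'
c=grab('scene');P=world(c);cv2.imwrite('pics/s.png',cv2.resize(c['color'][150:270,160:360,::-1],None,fx=4,fy=4,interpolation=cv2.INTER_CUBIC))
S=slip(P);z=P[...,2];m=(abs(S[...,0])<.053)&(abs(S[...,1])<.13)&(z>.047)&(z<.061)
q=S[m];print('scene tray pts',m.sum(),np.percentile(q,[1,99],axis=0).round(4))
E
python3 look.py
```

```text
t 7.75 slip [0.00120431 0.02212688] z 0.02321051342576742 F [-1.8666519  -8.96926162  9.75000751] gap 0.0023944747144112634 
shift [ 0.109 -0.012  0.002] turn [ 0.008  0.002 -0.001]
tray pts 25 [[-0.0547  0.0583]
 [-0.0303  0.0826]]
scene tray pts 259 [[-0.0066  0.0103]
 [ 0.0512  0.1166]]
```

View pics/s.png

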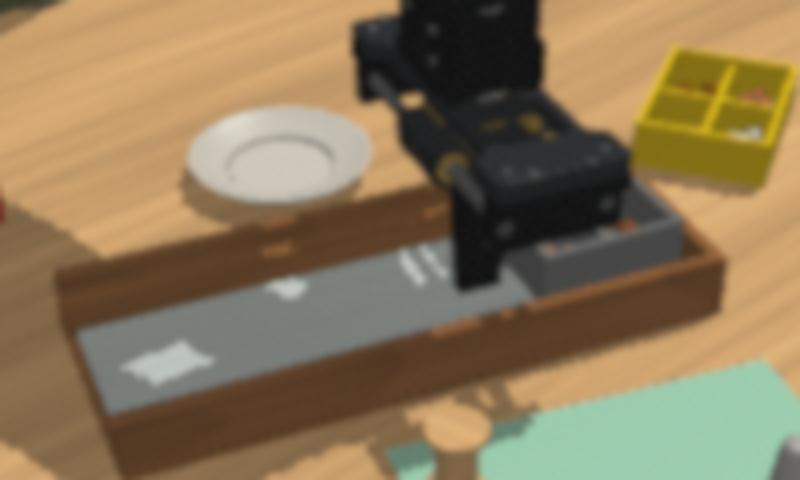

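The plate is still down. The tray is near the stop with its rear edge at crop (520,285), and about 10 mm remain. I'll finish the push slowly.

Emit:
step_arm(series=[{"delta_pos":[0.03,0,0],"dr":[0,0,0],"hand":1},{"delta_pos":[0.06,0,0],"dr":[0,0,0],"hand":1},{"delta_pos":[0.085,0,0],"dr":[0,0,0],"hand":1},{"delta_pos":[0.095,0,0],"dr":[0,0,0],"hand":1},{"delta_pos":[0.1,0,0],"dr":[0,0,0],"hand":1},{"delta_pos":[0.1,0,0],"dr":[0,0,0],"hand":1}])

```text
clock: 8.6
tcp_pos: [0.5786, -0.0031, 0.0232]
tool_rot: [0.006, 0.801, 0.598, 0.002]
ft_force: [-1.3, -8.3, 9.5]
finger_gap: 0.008
grasp_force: 5.6
```

```bash
cat >> look.py <<'E'
print('scene front/rear medians by x:')
m=(abs(S[...,0])<.05)&(S[...,1]>0.03)&(S[...,1]<.125)&(z>.049)&(z<.058)
for v in range(150,270):
    pass
q=S[m];h=np.histogram(q[:,1],bins=np.arange(.03,.131,.005));print(h[0])
E
python3 look.py; python3 - <<'E'
import cv2,numpy as np
a=np.load('pics/scene.npz')['color'][170:240,260:345,::-1]
b=np.load('pics/top.npz')['color'][140:215,190:275,::-1]
f=lambda i:cv2.resize(i,(390,340),interpolation=cv2.INTER_CUBIC)
cv2.imwrite('pics/both.png',np.hstack([f(a),f(b)]))
E
```

```text
t 8.6 slip [0.00125475 0.03199908] z 0.023225887222709383 F [-1.30632706 -8.26696652  9.5200698 ] gap 0.007671501347618036 
shift [ 0.01  -0.013  0.002] turn [ 0.008  0.002 -0.001]
tray pts 21 [[-0.0548  0.0738]
 [-0.0322  0.0941]]
scene tray pts 263 [[-0.008   0.0199]
 [ 0.0514  0.1261]]
scene front/rear medians by x:
[ 1  0  2 15  2  3  6  6  4  5  5 10  4  7  4  4  7  5 41  0]
```

View pics/both.png

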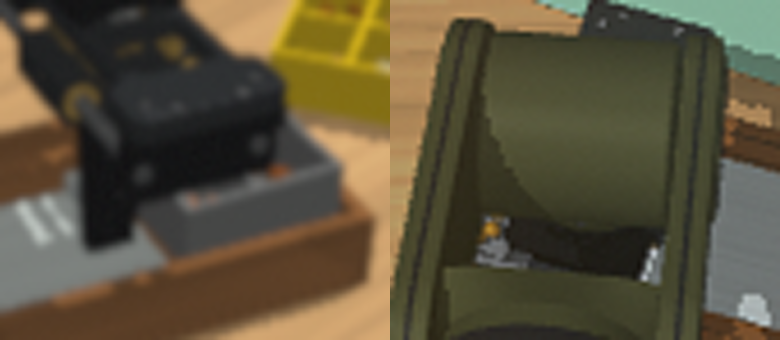

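The tray stands just short of the stop, with a centre estimate of 82–86 mm and no rise in force, and its rear is past the teeth. I'll back off slightly with the plate still held, then raise straight up.

Emit:
step_arm(series=[{"delta_pos":[-0.02,0,0],"dr":[0,0,0],"hand":1},{"delta_pos":[-0.04,0,0],"dr":[0,0,0],"hand":1},{"delta_pos":[-0.06,0,0],"dr":[0,0,0],"hand":1},{"delta_pos":[-0.06,0,0],"dr":[0,0,0],"hand":1}])

```text
clock: 9.2
tcp_pos: [0.5777, -0.0052, 0.0233]
tool_rot: [0.004, 0.802, 0.598, 0.005]
ft_force: [1.5, 4.6, 8.3]
finger_gap: 0.005
grasp_force: 4.1
```

```bash
python3 look.py; python3 - <<'E'
from h import *
c=dict(np.load('pics/scene.npz'));P=world(c);S=slip(P);z=P[...,2]
m=(abs(S[...,0])<.05)&(S[...,1]>.118)&(S[...,1]<.15)&(z>.03)&(z<.042)
print('endwall y',np.percentile(S[m][:,1],[2,10,50,90,98]).round(4))
a=c['color'][160:250,240:350,::-1];cv2.imwrite('pics/rel.png',cv2.resize(a,None,fx=6,fy=6,interpolation=cv2.INTER_CUBIC))
E
```

```text
t 9.2 slip [0.00100743 0.02975852] z 0.023252162726620135 F [1.46338894 4.55304959 8.32678461] gap 0.0048821048208190455 
shift [ 0.032 -0.01   0.003] turn [ 0.008 -0.003 -0.002]
tray pts 32 [[-0.0548  0.0666]
 [-0.0278  0.0885]]
scene tray pts 267 [[-0.008   0.0173]
 [ 0.052   0.1257]]
scene front/rear medians by x:
[ 0  0  6 12  4  5  4  4  8  5  6  7  5  9  7  2  8  7 43  0]
endwall y [0.1185 0.1194 0.1226 0.1312 0.1352]
```

View pics/rel.png

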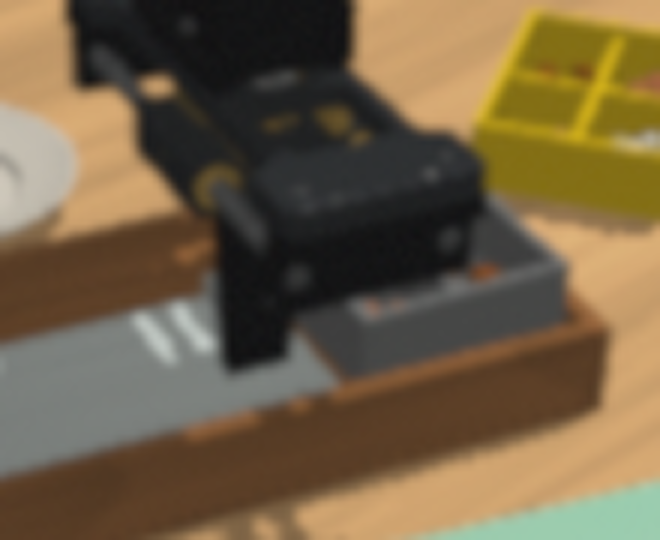

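The fingers have backed off the tray, which stayed put near the stop, so the near tooth position is clear of it. I'll raise now.

Emit:
step_arm(series=[{"delta_pos":[0,0,-0.04],"dr":[0,0,0],"hand":1},{"delta_pos":[0,0,-0.08],"dr":[0,0,0],"hand":1},{"delta_pos":[0,0,-0.13],"dr":[0,0,0],"hand":1},{"delta_pos":[0,0,-0.2],"dr":[0,0,0],"hand":1},{"delta_pos":[0,0,-0.4],"dr":[0,0,0],"hand":1},{"delta_pos":[0,0,-0.7],"dr":[0,0,0],"hand":1},{"delta_pos":[0,0,-1],"dr":[0,0,0],"hand":1},{"delta_pos":[0,0,-1],"dr":[0,0,0],"hand":1}])

```text
clock: 10.3
tcp_pos: [0.5766, -0.0064, 0.1254]
tool_rot: [0.006, 0.801, 0.598, 0.005]
ft_force: [-0.3, 0.9, 0.7]
finger_gap: 0.004
grasp_force: 0.0
```

Emit:
step_arm(series=[{"delta_pos":[-0.5,0,-0.3],"dr":[0,0,0],"hand":1},{"delta_pos":[-1,0,-0.6],"dr":[0,0,0],"hand":1},{"delta_pos":[-1,0,-1],"dr":[0,0,0],"hand":1},{"delta_pos":[-1,0,-1],"dr":[0,0,0],"hand":1}])

```text
clock: 10.8
tcp_pos: [0.5466, -0.1029, 0.2247]
tool_rot: [0.006, 0.802, 0.598, 0.005]
ft_force: [0.8, -0.0, -0.2]
finger_gap: 0.002
grasp_force: 0.0
```

Emit:
step_arm(series=[{"delta_pos":[-0.5,0,0],"dr":[0,0,0],"hand":1},{"delta_pos":[-1,0,0],"dr":[0,0,0],"hand":1},{"delta_pos":[-1,0,0],"dr":[0,0,0],"hand":1}])

```text
clock: 11.18
tcp_pos: [0.5153, -0.1991, 0.219]
tool_rot: [0.002, 0.803, 0.597, 0.002]
ft_force: [0.7, 0.3, 0.5]
finger_gap: 0.005
grasp_force: 0.0
```

```bash
python3 look.py; python3 - <<'E'
from h import *
P=world(dict(np.load('pics/top.npz')));S=slip(P);z=P[...,2]
m=(abs(S[...,0])<.028)&(S[...,1]>-.1)&(S[...,1]<.03);print('plate z',np.nanmedian(z[m]))
a=np.load('pics/scene.npz')['color'][150:250,200:350,::-1];b=np.load('pics/top.npz')['color'][130:230,190:340,::-1]
f=lambda i:cv2.resize(i,(450,300),interpolation=cv2.INTER_CUBIC)
cv2.imwrite('pics/fin.png',np.vstack([f(a),f(b)]))
E
```

```text
t 11.175 slip [-0.00410719 -0.17392823] z 0.2189972557292767 F [0.6687491  0.32395371 0.52912724] gap 0.004510417312478954 
shift [2.068 0.018 1.961] turn [ 0.003 -0.    -0.004]
tray pts 358 [[-0.0552  0.0431]
 [ 0.0493  0.1243]]
scene tray pts 606 [[-0.0527  0.0422]
 [ 0.0512  0.1258]]
scene front/rear medians by x:
[ 0  0 58 43 13  8 10  7 14  9 48 26  8 11  9  9 12 11 90  0]
plate z 0.02074794709296024
```

View pics/fin.png

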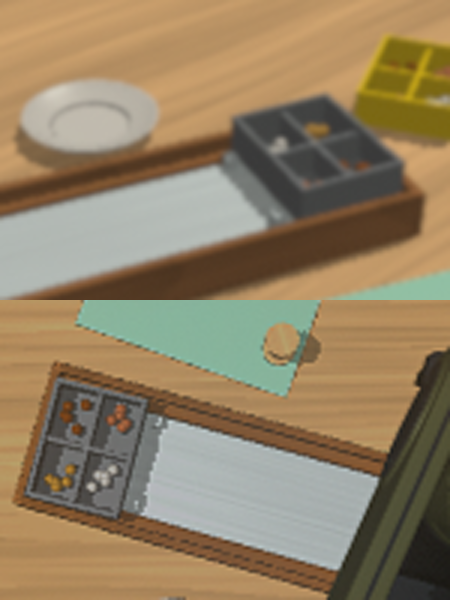

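The tray is parked at about y = 83.7 mm, with the teeth standing behind it at (160,425) and (140,505). The plate is fully up (z 20.7 mm), the hand is clear and the bystanders are undisturbed.

```bash
python3 -c "
from station import env
print(env.close_job())"
```

```text
the job is handed in; nothing more can be done
None
```

The job is handed in: the tray is parked past the teeth at about y = +84 mm, the catch plate is fully up behind it, the arm is clear, and it took about 11 s.

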